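# Find the rocking cap on the cam cover and press it home

## Task

One of the four identical black caps in a row on the engine's cam cover has not been pushed home. With closed fingertips, press down on the near rim (the robot's side) of one cap after another to find the one that rocks, then push that cap down at its middle until it sits fully home and level like the others. Pull no cap up, leave everything else on the bench where it is, and finish clear of the caps.

Things in the scene. Friction and masses are not known exactly. Their poses are not given: they have to be found in the camera images.
- cam_cover: aluminium engine cam cover fixed on the table, 175 x 490 mm over its foot flange, 142 x 460 mm above it, flat top 74 mm above the table. Origin: centre of its underside. y runs along the row of four black caps, x across the row, away from the robot; z up. A grey oil-filler cap (52 mm across, 32 mm high), no part of the job, stands on the top at y = +187 mm.
- seat_1 (a point): cap seat 1 of 4, counted along +y, 90 mm apart. Point fixed to the cam cover (axes as its), at the centre of the boss's top, 78 mm above the table: a seated cap's underside. On it a black cap, 64 mm across: a dish, rim 7 mm wide and 14 mm high, its flat bottom 50 mm across and 10 mm high. Seated caps do not give; the loose one (on any of the four seats) stands 3.5 mm higher.
- seat_2 (a point): cap seat 2 of 4, counted along +y, 90 mm apart. Point fixed to the cam cover (axes as its), at the centre of the boss's top, 78 mm above the table: a seated cap's underside. On it a black cap, 64 mm across: a dish, rim 7 mm wide and 14 mm high, its flat bottom 50 mm across and 10 mm high. Seated caps do not give; the loose one (on any of the four seats) stands 3.5 mm higher.
- seat_3 (a point): cap seat 3 of 4, counted along +y, 90 mm apart. Point fixed to the cam cover (axes as its), at the centre of the boss's top, 78 mm above the table: a seated cap's underside. On it a black cap, 64 mm across: a dish, rim 7 mm wide and 14 mm high, its flat bottom 50 mm across and 10 mm high. Seated caps do not give; the loose one (on any of the four seats) stands 3.5 mm higher.
- seat_4 (a point): cap seat 4 of 4, counted along +y, 90 mm apart. Point fixed to the cam cover (axes as its), at the centre of the boss's top, 78 mm above the table: a seated cap's underside. On it a black cap, 64 mm across: a dish, rim 7 mm wide and 14 mm high, its flat bottom 50 mm across and 10 mm high. Seated caps do not give; the loose one (on any of the four seats) stands 3.5 mm higher.
- seat (a joint): how far the one loose cap, whichever seat it is on, has gone down: 0 as found, 0.0035 m fully home, negative if pulled up. It slides with about 9 N of friction and stays where it is left: pressed at its middle with more than 9 N it goes down; pressed on its near or far rim it only tips.
- rock (a joint): tilt (rad) of the loose cap about the line through its middle parallel to the cam cover's y: positive with its far (+x) rim down, negative with its near (-x) rim down; 0 (level) untouched. Sprung: 4 to 5 N on the near or far rim tips it fully, about 0.12 rad (rim dips 3 mm); it levels itself when let go. It does not tip along the row, nor rock once home.
- socket: not part of the job: deep spark-plug socket, bright steel, 25 mm across and 52 mm high, standing on the cam cover's flat top behind the row of caps. Origin: centre of its underside.
- piston: not part of the job: engine piston standing crown down on the table, 82 mm across and 66 mm high. Origin: centre of its underside.
- wrench: not part of the job: steel wrench 200 mm long lying on the table on the robot's side of the cam cover. Origin: under its middle.
- screwdriver: not part of the job: screwdriver 200 mm long lying on the table beyond the oil-filler end of the cam cover. Origin: under its middle.
- caliper: not part of the job: digital caliper lying flat on the table, 190 mm long, 10 mm high. Origin: under the middle of its beam.
- carton: not part of the job: small cardboard carton standing on the table, 70 x 130 x 50 mm (x, y, z). Origin: centre of its underside.
- grease_can: not part of the job: can with a paper label standing on the table, 66 mm across and 100 mm high. Origin: centre of its underside.

How it is judged:
On the way, in this order (a step that is already met when the one before it is completed fails the run):
1. the loose cap has been rocked by a press on its rim, while still standing proud (value of joint seat below 0.0015 m and (value of joint rock above 0.06 rad or value of joint rock below -0.06 rad)), for 0.1 s.
2. the loose cap has been pushed home and is level (value of joint seat above 0.0028 m and value of joint rock between -0.03 and 0.03 rad), for 0.2 s.
At the end, for the whole second after the job is handed in: the loose cap is down by at least 2.8 of its 3.5 mm and level within 0.03 rad, and every loose thing on the bench is within 20 mm of where it began (all of step 2 and value of joint seat below 0.0045 m and distance of each of socket, piston, wrench, screwdriver, caliper, carton, grease_can from where it was at the start of the episode below 0.02 m); the robot touches nothing.
It fails at once if the loose cap is pulled up by more than 3 mm (value of joint seat below -0.003 m).
It fails at once if another thing on the bench is lifted, carried or knocked more than 20 mm from its place (distance of any of socket, piston, wrench, screwdriver, caliper, carton, grease_can from where it was at the start of the episode above 0.02 m).
It also fails if it takes over 48 s, if anything falls off the work surface, if the arm or the gripper's body presses on something with over 40 N, if the wrist force passes 120 N, or if a joint passes its speed limit or range.

## Robot

A 7-joint arm with a two-finger parallel gripper is mounted at the origin on the work surface. World frame = base frame: x ahead of the robot, y to its left, z up, the work surface at z = 0. Lengths are in m, angles in rad, forces in N, time in s.
With the tool pointing down it reaches from about 0.4 to 0.85 m from the base axis. Payload 4.5 kg.
Tool frame: the origin (TCP) lies where the fingers leave the gripper's body, on its centre line; the fingertips stand 73 mm ahead of it and the grasp point (between the pads) lies 54 mm ahead of it; z points along the fingers, y is the direction in which the jaws open and shut (so a half turn about z gives the same grasp; the last joint's range is limited). The gripper opens to 85 mm and grips with 20 to 120 N. Pads are 22 mm wide; open, the fingers measure 114 mm over their backs; the gripper's body (76 mm by 85 mm) begins 54 mm behind the grasp point. The pads swing forward as they close: fully open they stand 13 mm farther back than shut.
Start: joints at [-1.301, 0.689, -0.195, 1.565, 0.157, 0.902, -0.215], TCP at [0.146, 0.608, 0.304] pointing down, gripper open.
Joint ranges: [-3.01, 3.01], [-0.46, 2.08], [-1.47, 1.51], [0.13, 2.56], [-1, 4.14], [0.04, 2.09], [-2.66, 2.66]. Speed limits (rad/s): [2.57, 2.57, 3.14, 3.14, 3.14, 3.14, 3.14].

## Interface

Orientations are given as [roll, pitch, yaw] about the fixed x, y, z axes, in that order (R = Rz(yaw) Ry(pitch) Rx(roll)).
In Python, from bench import r gives the robot as it stands. The module is installed in compiled form; this text tells all that it offers. Calls block until the motion is done:
- r.goto(position, orientation): joint-space move of the TCP to a pose.
- r.servo_line(position, attitude=None, feed=0.15): straight line of the TCP; attitude=None keeps the orientation; feed is the mean speed in m/s.
- r.goto_joints(angles): joint-space move.
- r.move_gripper(opening, squeeze=None): finger opening in m; squeeze is the grip in N (None keeps the last); returns when the fingers have stopped.
- r.hold(seconds).
- r.ik(position, orientation): joint angles nearest the present ones, or None.
- r.camera(name): name is "side" or "top" or "wrist"; returns a dict with "pixels" (480x640x3 uint8, blue, green, red), "range_z" (480x640 float32, m along the optical axis (not along the pixel's ray), 0 where there is no reading), "intrinsics" (3x3 intrinsics, pixels), "world_from_camera" (4x4, takes a point from camera to world coordinates). Camera axes: x right, y down, z forward; pixel columns grow to the right and rows downward; lengths in m; the calibration is good to about 2 mm. A picture is of the moment at which its call begins.
A pose or a line that the arm cannot do raises r.Unreachable and nothing moves.
- r.job_done(): hands the job in, once; it reports no verdict.
Readings, each from a call of its own:
- r.current_time_s(): time.
- r.current_joint_positions(): joint angles.
- r.current_qd(): joint speeds.
- r.current_tau(): joint torques, N m.
- r.current_position(): TCP position.
- r.current_tcp_rot(): TCP orientation.
- r.current_wrist_force(): force on the tool from outside, world axes, zero at the start.
- r.current_wrist_torque(): the same for the moment, N m.
- r.current_opening(): finger opening in m.
Only numpy, scipy, OpenCV 4.12 (cv2) and the standard library are available. Lean on these libraries where they do the work, as an engineer would, in place of code of your own. Each camera call takes 0.05 s, during which the arm holds its last target.

## Working session

There is one attempt and no reset: what is moved stays moved. The work goes in short steps, each a Python script; the robot and the scene stay as the last script left them, time stands still between calls to the robot, and variables do not carry over. Pictures are saved under pics/ and viewed, and the job is handed in when it is done.

```bash
mkdir -p pics; python3 - <<'E'
from bench import r
import cv2,numpy as np
for n in ["top","side","wrist"]:
    c=r.camera(n); cv2.imwrite(f"pics/{n}0.png",c["pixels"]); np.savez(f"{n}0.npz",**c)
    print(n,c["intrinsics"].tolist(),np.round(c["world_from_camera"],4).tolist(),(c["range_z"]>0).mean())
print(r.current_time_s(),r.current_position(),r.current_tcp_rot(),r.current_wrist_force())
E
```

```text
top [[586.0171249390768, 0.0, 313.05869219664777], [0.0, 586.0171249390768, 240.9629092434872], [0.0, 0.0, 1.0]] [[0.0111, -0.9918, 0.127, 0.4058], [-0.9999, -0.0113, -0.0007, 0.0201], [0.0021, -0.127, -0.9919, 1.3794], [0.0, 0.0, 0.0, 1.0]] 0.995966796875
side [[612.1013064302842, 0.0, 309.4393710358751], [0.0, 612.1013064302842, 247.0782171035553], [0.0, 0.0, 1.0]] [[0.9984, -0.0351, 0.044, 0.5203], [-0.0556, -0.7381, 0.6724, -0.8013], [0.0089, -0.6737, -0.7389, 0.9572], [0.0, 0.0, 0.0, 1.0]] 0.9960091145833333
wrist [[429.5664617778362, 0.0, 319.6784415760085], [0.0, 429.5664617778362, 241.27913476595313], [0.0, 0.0, 1.0]] [[0.2347, 0.9244, 0.3007, 0.0694], [0.9721, -0.223, -0.0733, 0.6252], [-0.0008, 0.3095, -0.9509, 0.373], [0.0, 0.0, 0.0, 1.0]] 0.9959700520833333
0.15 [0.14592425 0.60733966 0.30326043] [-3.14018623e+00  6.64330047e-05  2.90583973e+00] [-0.29133705  0.43152223 -0.61091226]
```

View pics/top0.png

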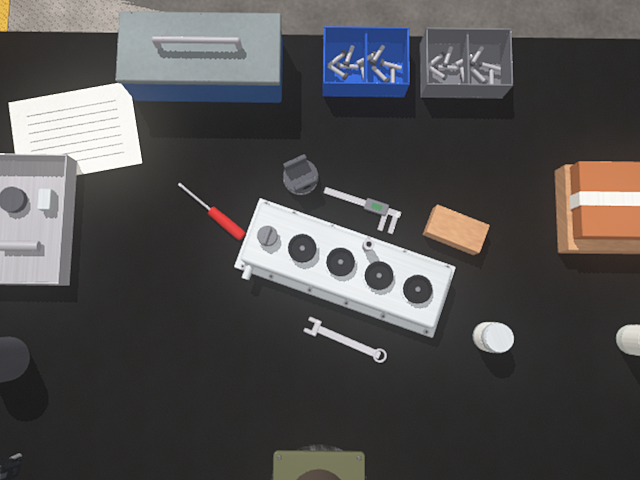

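View pics/side0.png

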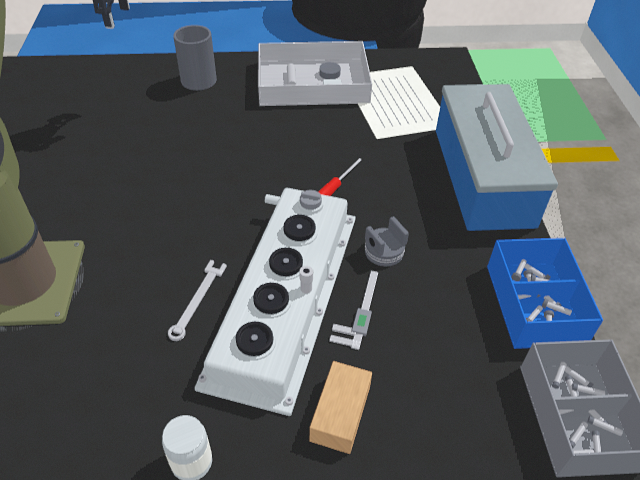

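Top view: the four caps are at about (302,249), (341,262), (379,276) and (418,290). The filler cap is at (268,237), so +y runs left and seat_1 is the rightmost. I'll localise them from both the top and side cameras.

```bash
cat > h.py <<'E'
import numpy as np,cv2
def cloud(c):
    K=c["intrinsics"];T=c["world_from_camera"];z=c["range_z"]
    v,u=np.mgrid[:480,:640]
    P=np.stack([(u-K[0,2])/K[0,0]*z,(v-K[1,2])/K[1,1]*z,z],-1)
    return P@T[:3,:3].T+T[:3,3]
def ray(c,uv,h):
    K=c["intrinsics"];T=c["world_from_camera"]
    d=T[:3,:3]@np.array([(uv[0]-K[0,2])/K[0,0],(uv[1]-K[1,2])/K[1,1],1]);o=T[:3,3]
    return o+d*(h-o[2])/d[2]
def proj(c,P):
    K=c["intrinsics"];T=np.linalg.inv(c["world_from_camera"])
    p=K@(T[:3,:3]@P+T[:3,3]);return p[:2]/p[2]
E
python3 - <<'E'
from h import *
for n in ["top","side"]:
    c=dict(np.load(f"{n}0.npz")); P=cloud(c); g=c["pixels"].max(2)
    m=((g<70)&(P[...,2]>0.065)&(P[...,2]<0.11)).astype(np.uint8)
    k,l,s,ce=cv2.connectedComponentsWithStats(m)
    for i in range(1,k):
        if s[i,4]>150:
            cn,_=cv2.findContours((l==i).astype(np.uint8),0,2)
            e=cv2.fitEllipse(cv2.convexHull(max(cn,key=len)))
            q=P[l==i]
            print(n,s[i].tolist(),np.round(e[0],1),np.round(e[1],1),"med",np.round(np.median(q,0),4),"pctz",np.round(np.percentile(q[:,2],[5,25,50,75,95]),4),"ray@.092",np.round(ray(c,e[0],.092),4))
    b=(g>150)&(P[...,2]>.06)&(P[...,2]<.085); print("top z",np.median(P[b][:,2]))
    im=c["pixels"]; y,x=(180,210) if n=="top" else (170,170)
    cv2.imwrite(f"pics/{n}crop.png",cv2.resize(im[y:y+190 if n=="top" else y+250,x:x+260],None,fx=3 if n=="top" else 2.4,fy=3 if n=="top" else 2.4,interpolation=2))
E
```

```text
top [289, 235, 27, 27, 173] [301.7 248. ] [26.9 27.3] med [0.5655 0.0519 0.0956] pctz [0.0899 0.0931 0.0956 0.0972 0.1003] ray@.092 [0.5547 0.0441 0.092 ]
top [327, 248, 27, 28, 204] [340.  261.6] [27.1 27.2] med [ 0.5381 -0.0342  0.0906] pctz [0.0825 0.0863 0.0906 0.0934 0.0958] ray@.092 [ 0.5255 -0.0407  0.092 ]
top [365, 262, 28, 27, 218] [378.5 275.2] [26.9 27.5] med [ 0.5079 -0.1202  0.0906] pctz [0.0826 0.0868 0.0906 0.0931 0.0961] ray@.092 [ 0.4965 -0.1254  0.092 ]
top [403, 275, 29, 28, 496] [417.1 289. ] [27.3 28. ] med [ 0.4654 -0.2128  0.0871] pctz [0.0813 0.0845 0.0871 0.0917 0.0956] ray@.092 [ 0.4671 -0.2101  0.092 ]
top [0, 344, 18, 38, 353] [  1.5 362.6] [28.1 39.6] med [0.3031 0.6739 0.0871] pctz [0.0678 0.077  0.0871 0.0983 0.1069] ray@.092 [0.2987 0.6877 0.092 ]
top z 0.0745563043215014
side [284, 215, 31, 26, 622] [298.9 227.5] [25.7 31.8] med [0.5537 0.0392 0.0913] pctz [0.0871 0.0896 0.0913 0.0933 0.0961] ray@.092 [0.554  0.0392 0.092 ]
side [269, 248, 33, 28, 706] [285.4 261.4] [28.  33.1] med [ 0.5248 -0.043   0.0854] pctz [0.0809 0.0831 0.0854 0.09   0.0927] ray@.092 [ 0.5249 -0.0482  0.092 ]
side [254, 283, 35, 31, 820] [270.5 297.8] [30.6 35.2] med [ 0.4962 -0.1279  0.0855] pctz [0.081  0.0831 0.0855 0.09   0.0924] ray@.092 [ 0.4959 -0.1325  0.092 ]
side [236, 322, 37, 34, 944] [253.9 338.3] [33.6 37. ] med [ 0.4666 -0.2129  0.0853] pctz [0.081  0.0832 0.0853 0.0901 0.093 ] ray@.092 [ 0.4669 -0.217   0.092 ]
top z 0.07286239866378003
```

View pics/topcrop.png

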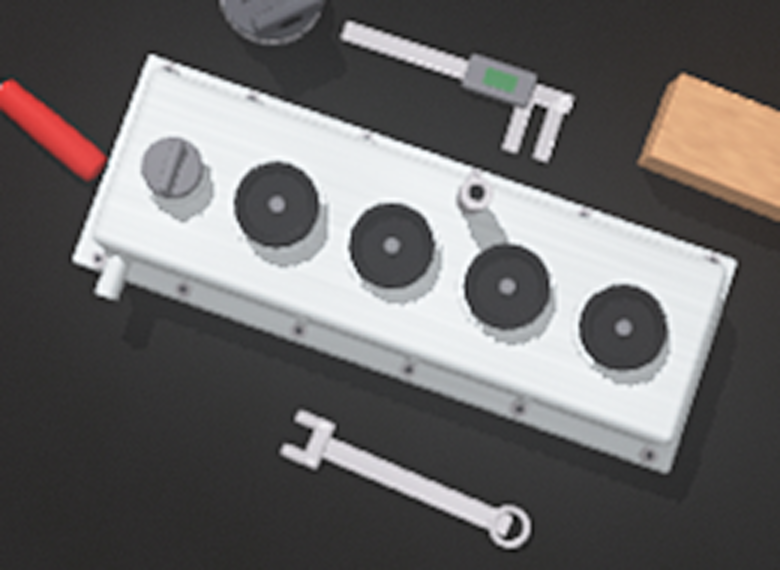

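View pics/sidecrop.png

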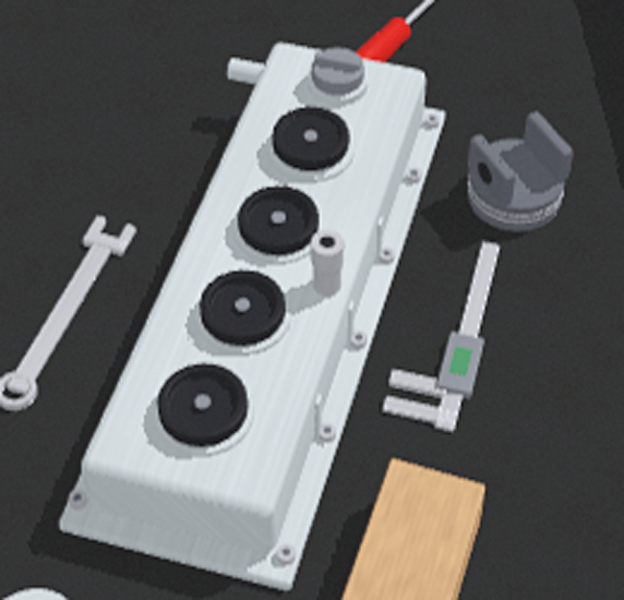

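Both views agree on the row. Seats 1 to 4 are at about (.467,-.210), (.496,-.126), (.525,-.041) and (.5545,.043), with 89–90 mm spacing and cover yaw ≈ -0.333. Both depth images suggest cap 4 stands about 4 mm proud, so I'll test its near rim first.

```bash
cat >> h.py <<'E'
S={1:(.467,-.2103),2:(.496,-.1257),3:(.5253,-.0412),4:(.5545,.0432)}
YAW=-0.333; CX=np.array([np.cos(YAW),np.sin(YAW)]); RPY=[np.pi,0,2.808]
def fz(r,n=1): return r.current_wrist_force()
def press(r,xy,z0,zmin,fmax,step=.0007):
    b=np.array(r.current_wrist_force());log=[];z=z0
    while z>zmin:
        z-=step; r.servo_line([xy[0],xy[1],z],feed=.02); r.hold(.03)
        f=np.array(r.current_wrist_force())-b; p=r.current_position()
        log.append((round((p[2]-.073)*1e3,2),round(f[2],1)))
        if f[2]>fmax: break
    return z,log
E
python3 - <<'E'
from bench import r
from h import *
r.move_gripper(0.0)
p=np.array(S[4])-CX*.029
r.goto([*p,.27],RPY); r.servo_line([*p,.180],feed=.12)
print(r.current_time_s(),r.current_position(),r.current_opening(),r.current_wrist_force())
c=r.camera("side");cv2.imwrite("pics/side1.png",cv2.resize(c["pixels"][120:360,150:470],None,fx=2.4,fy=2.4))
c=r.camera("top");cv2.imwrite("pics/top1.png",cv2.resize(c["pixels"][180:340,220:460],None,fx=3,fy=3))
E
```

```text
4.2167 [0.52748381 0.05291408 0.18049495] -9.838407301487038e-05 [ 0.60606406 -0.05338081  0.0129859 ]
```

View pics/side1.png

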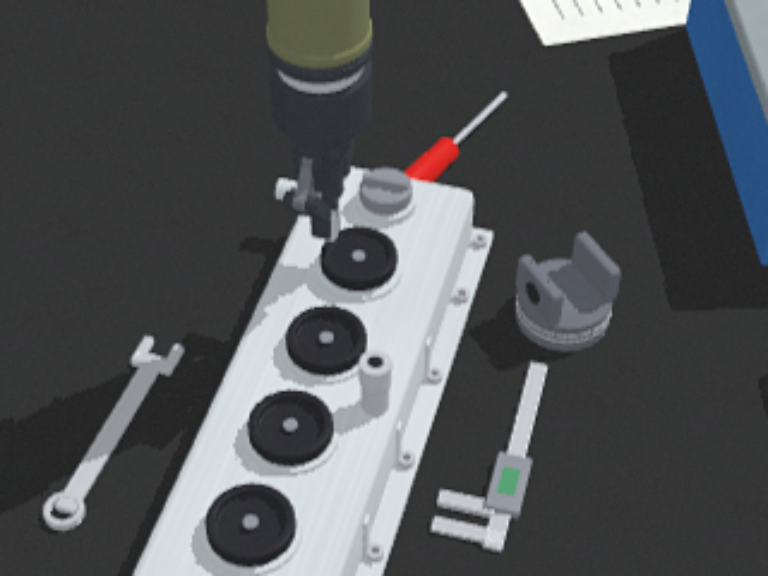

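The closed tips, at about (325,238), hang over the near-left rim of cap 4, clear of the filler cap at (386,190). Next I press.

```bash
python3 - <<'E'
from bench import r
from h import *
p=np.array(S[4])-CX*.029
r.servo_line([*p,.1735],feed=.05)
z,l=press(r,p,.1735,.160,7.0)
print(l)
r.hold(.3); print(r.current_wrist_force(),r.current_position())
c=r.camera("side");cv2.imwrite("pics/side2.png",cv2.resize(c["pixels"][170:300,220:380],None,fx=4,fy=4,interpolation=2)); np.savez("side2.npz",**c)
print(r.current_time_s())
E
```

```text
[(np.float64(99.82), np.float64(-0.5)), (np.float64(99.1), np.float64(0.1)), (np.float64(98.36), np.float64(0.5)), (np.float64(97.67), np.float64(0.0)), (np.float64(96.95), np.float64(0.4)), (np.float64(96.25), np.float64(0.2)), (np.float64(95.58), np.float64(-0.4)), (np.float64(94.91), np.float64(0.8)), (np.float64(94.24), np.float64(1.6)), (np.float64(93.51), np.float64(2.6)), (np.float64(92.79), np.float64(3.9)), (np.float64(92.13), np.float64(5.2)), (np.float64(91.69), np.float64(8.2))]
[-4.55471696  1.48883073  6.59514079] [0.5266775  0.05282561 0.16466365]
8.6333
```

View pics/side2.png

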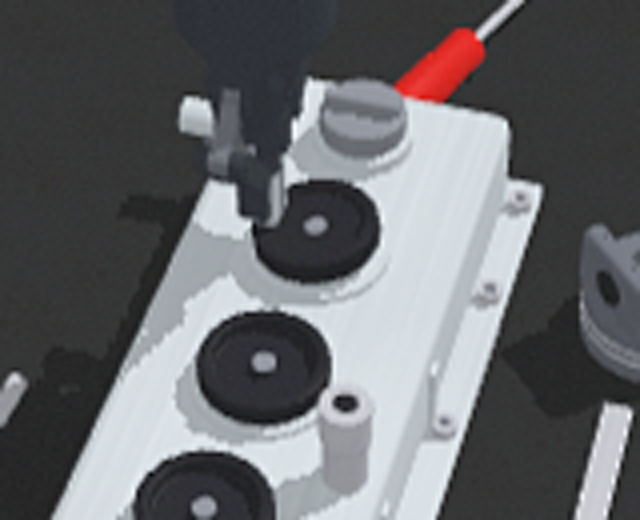

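The tips met cap 4's rim at about 95.5 mm, which is 3.5 mm proud. It gave springily for 3 mm at 4–5 N and then went stiff, so this is the loose cap. Next I push at its middle.

```bash
python3 - <<'E'
from bench import r
from h import *
a=np.array(S[4]); p=a-CX*.029
r.servo_line([*p,.180],feed=.06); r.servo_line([*a,.180],feed=.1); r.servo_line([*a,.170],feed=.06); r.hold(.1)
z,l=press(r,a,.170,.150,28.0)
print([(float(x),float(y)) for x,y in l])
r.hold(.3); print(r.current_wrist_force(),r.current_position(),r.current_time_s())
E
```

```text
[(96.38, -0.5), (95.57, 0.7), (94.85, -0.1), (94.18, 0.3), (93.49, -0.6), (92.77, 0.6), (92.08, -0.3), (91.36, 0.7), (91.01, 3.9), (90.47, 6.7), (89.86, 7.5), (89.17, 7.3), (88.47, 7.3), (87.81, 6.6), (87.57, 11.7), (87.5, 17.6), (87.4, 22.9), (87.35, 29.0)]
[-6.58449239 -1.03813236 28.89839582] [0.55454141 0.04330242 0.16035232] 15.3
```

The cap slid from 91.1 to 87.5 mm at about 7 N, then hit a hard stop, so it travelled about 3.5 mm. I'll retreat and check the height from the cameras.

```bash
python3 - <<'E'
from bench import r
from h import *
a=np.array(S[4])
r.servo_line([*a,.27],feed=.12); r.goto([.40,.35,.32],RPY); r.hold(.2)
for n in ["side","top"]:
    c=r.camera(n); P=cloud(c); g=c["pixels"].max(2)
    m=((g<70)&(P[...,2]>0.065)&(P[...,2]<0.11)).astype(np.uint8)
    k,l,s,ce=cv2.connectedComponentsWithStats(m)
    for i in range(1,k):
        if s[i,4]>150: print(n,ce[i].round(),np.percentile(P[l==i][:,2],[5,25,50,75,95]).round(4))
    cv2.imwrite(f"pics/{n}3.png",c["pixels"])
    o=np.load(f"{n}0.npz")["pixels"]; 
print(r.current_time_s(),r.current_wrist_force())
E
```

```text
side [299. 229.] [0.0834 0.0861 0.0879 0.0901 0.0925]
side [285. 261.] [0.0808 0.0829 0.0853 0.09   0.0927]
side [271. 298.] [0.081  0.0832 0.0855 0.09   0.0926]
side [254. 338.] [0.0812 0.0832 0.0853 0.0902 0.0928]
top [300. 244.] [0.086  0.0898 0.0919 0.094  0.0962]
top [338. 258.] [0.0815 0.0867 0.0902 0.0928 0.0961]
top [378. 272.] [0.0822 0.087  0.0911 0.0936 0.0961]
top [418. 289.] [0.0812 0.0839 0.0869 0.0915 0.0958]
top [  8. 361.] [0.0678 0.0763 0.0876 0.0982 0.1081]
18.0 [ 0.46923313  0.1117441  -0.25061316]
```

View pics/side3.png

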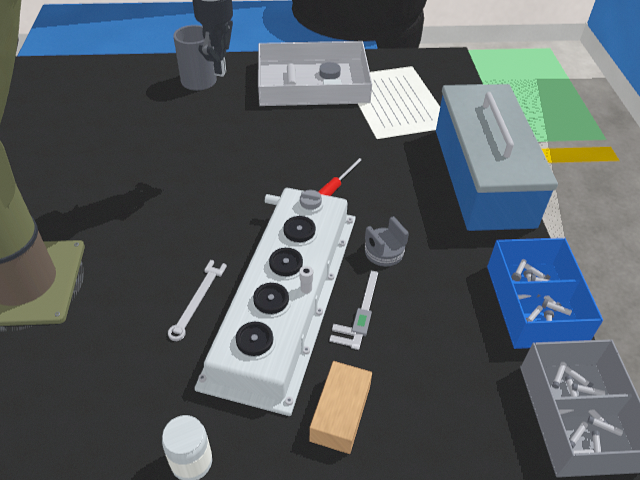

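The side view shows all four caps level, including cap 4 at (299,229). Its rim now reads 92.5 mm, matching the other three (92.6–92.8), and it has dropped 3.6 mm. The socket, wrench, caliper, piston, carton and can are where they were, and the arm is clear.

```bash
python3 -c "
from bench import r
r.job_done(); print(r.current_time_s())"
```

```text
the job is handed in; nothing more can be done
the job is handed in; nothing more can be done
```

The loose cap was on seat 4, next to the oil filler. It is now pushed home, and I handed the job in just after the last reading of 18 s.

- **Finding it:** Both cameras showed cap 4 standing about 4 mm proud, so I pressed its near rim first. The rim gave about 3 mm at 4–5 N and then went stiff. I did not press the rims of caps 1 to 3, because the first press already found the one that rocks.
- **Pushing it home:** Pressed at its middle, it slid about 3.5 mm at roughly 7 N to a hard stop, which I loaded to 29 N.
- **Last checks:** The side camera puts cap 4's rim at 92.5 mm, against 92.6–92.8 mm for the others. The top camera gives 96.2 mm against 95.8–96.1 mm. By eye in the side view the other objects have not moved. The wrist force is near zero, and the arm is clear of the caps.
- **One disagreement:** Cap 4's lower and median depth readings are still 2–3 mm above those of the other caps. They were offset the same way before the push and dropped 3–4 mm with the rim. I therefore put this down to how the image code picked out the cap, but did not check it further.

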